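# Weigh a lopsided neck blank on a narrow post scale

## Task

Weigh the ukulele neck blank: a hidden steel insert puts its balance point anywhere along the shaft, so try it with a small lift, feel which end is heavy, and shift the grip until it lifts level in balance. Carry it to the bench scale and, with the gripper directly above the slim weighing post, lower it gently, fingerboard face down, until it bears on the post, without pushing the post to its stop. Let go so that it stays level on the post alone; do not disturb the glue cup, the glue bottle or the roll of tape.

Things in the scene. Friction and masses are not known exactly. Their poses are not given: they have to be found in the camera images.
- neck_mid (a point): Centre of the shaft of the ukulele neck blank (loose, 0.43-0.69 kg): brown wooden bar 200 long (its x), 36 wide (y), 30 mm thick (z, up), lying on its dark fingerboard face; 15 mm above the underside. Grip across the 36 mm, from 85 mm on the nut (-x) side to 52 mm on the heel (+x) side of here. The balance point, hidden, lies from 46 mm on the nut side to 52 mm on the heel side of here.
- neck_heel (a point): Top of the blank's heel block, which fills the last 34 mm of its +x end (66 to 100 mm from the middle) and rises to 58 mm above the underside; the other end has a white nut. Lifted off balance, the blank loads the wrist with a moment (weight x distance from grip to balance point), and its heavy end may sag or stay down in a weak grip.
- post_top (a point): Centre of the flat 20 x 20 mm top of the scale's upright post, 75 mm above the worktop unloaded; x and y along its sides. The post is narrower than the blank, which stays on it only with its balance point over the top. Below: a grey scale body 150 x 120 mm, fixed, its top 44 mm under the post's top, and a 44 mm round collar 35 mm under it.
- post (a joint): How far the sprung post is pressed down, m: 0 unloaded, grows downward, 1 mm per newton (4 to 7 mm under the blank), hard stop at 0.014
- glue_cup: White cup with a stirring stick, 64 x 84 x 73 mm, loose; origin at the centre of its underside; leave alone
- glue_bottle: White glue bottle with a long nozzle, 67 mm across, 190 mm tall, loose; origin at the centre of its underside; leave alone
- tape: Roll of cream masking tape, 126 x 129 x 36 mm, lying flat, loose; origin at the centre of its underside; leave alone
Mind the look-alikes: they are no part of the job. Of the things like the part that bears neck_mid, leave any that is yellow; of the rest the larger one is meant.

How it is judged:
On the way, in this order (a step that is already met when the one before it is completed fails the run):
1. the blank is lifted level, its underside at least 60 mm above the worktop (height (world z) of neck_mid above 0.076 m and angle between neck_mid's own z axis and vertical below 0.15 rad and contact force between the fingers and neck above 1 N), for 0.3 s.
2. still held, the blank bears on the post, level, with the grip within 25 mm of the post's axis (contact force between neck and post above 0.8 N and contact force between the fingers and neck above 1 N and horizontal distance between the grasp point and post_top below 0.025 m and angle between neck_mid's own z axis and vertical below 0.15 rad), for 0.1 s.
At the end, for the whole second after the job is handed in: The blank lies balanced on the weighing post alone, heel up, level within 0.1 rad (6 degrees), its middle more than 76 mm above the worktop, at rest and released (contact force between neck and post above 1.5 N and angle between neck_mid's own z axis and vertical below 0.1 rad and height (world z) of neck_mid above 0.076 m and linear speed of neck below 0.02 m/s and contact force between the fingers and neck below 0.1 N); the robot touches nothing.
It fails at once if the post is pushed down to its stop (13 mm or more) (value of joint post above 0.013 m).
It fails at once if the glue cup is moved by more than 20 mm (distance of glue_cup from where it was at the start of the episode above 0.02 m).
It fails at once if the glue bottle is moved by more than 20 mm (distance of glue_bottle from where it was at the start of the episode above 0.02 m).
It fails at once if the roll of tape is moved by more than 20 mm (distance of tape from where it was at the start of the episode above 0.02 m).
It also fails if it takes over 56 s, if anything falls off the work surface, if the arm or the gripper's body presses on something with over 40 N, if the wrist force passes 120 N, or if a joint passes its speed limit or range.

## Robot

A 7-joint arm with a two-finger parallel gripper is mounted at the origin on a cart in front of the work surface, level with it; the furniture and walls round the work are solid. World frame = base frame: x ahead of the robot, y to its left, z up, the work surface at z = 0. Lengths are in m, angles in rad, forces in N, time in s.
With the tool pointing down it reaches from about 0.4 to 0.875 m from the base axis. Payload 6.5 kg.
Tool frame: the origin (TCP) lies on the front face of the gripper's body, between the roots of the fingers; the fingertips stand 64 mm ahead of it and the grasp point (between the pads) lies 45 mm ahead of it; z points along the fingers, y is the line along which they close (so a half turn about z gives the same grasp; the last joint's range is limited). The gripper opens to 88 mm and grips with 3 to 60 N. Pads are 18 mm wide; open, the fingers measure 123 mm over their backs; the gripper's body (75 mm by 187 mm) begins 45 mm behind the grasp point.
Start: joints at [-1.388, 0.536, -0.004, 1.538, 0.003, 1.067, -0.071], TCP at [0.16, 0.63, 0.303] pointing down, gripper open.
Joint ranges: [-2.7, 2.7], [-0.37, 2.16], [-1.27, 1.26], [0.24, 2.4], [-1.31, 4.45], [0.19, 1.91], [-2.76, 2.76]. Speed limits (rad/s): [2.39, 2.39, 3.14, 3.14, 3.14, 3.14, 3.14].

## Interface

Orientations are given as a rotation vector (axis times angle).
In Python, from station import observe, camera, job_done, recognise, spot_point gives the robot as it stands.
- The arm moves only by the tool jog_arm, never from a script. Its argument "moves" is a list of rows, each an object with "travel": the shift along the tool's x, y, z in m, a list of three; "rot": the turn, a rotation vector about the tool's x, y, z in rad, a list of three; "fingers": the finger opening in m, from 0 to 0.0881. A call has 1 to 10 rows; each row is the pose to reach, as a shift and turn from the pose commanded when the call began, along the tool's axes at that moment; what a row does not reach only later rows make up. A row lasts 1/12 s, in which the tool goes at most 41.7 mm and 7.16 degrees, less where a joint would pass 70% of its speed; a pose out of reach is approached as far as the arm can. A call with a gripper value outside its range is refused whole. The fingers move at their own pace and stop on an object; "force" is the grip in N (left out, the last holds). Time passes only in rows, so rows that repeat a pose let the fingers close. It gives the time, the measured TCP pose, the force, the opening and the grip force at its end, in the units of the state.
- observe(): the state, without advancing time (a new reading comes with each control period).
- camera(name): name is "scene" or "top"; returns a dict with "frame" (480x640x3 uint8, red, green, blue), "z_map" (480x640 float32, m along the optical axis (not along the pixel's ray), 0 where there is no reading), "K" (3x3 intrinsics, pixels), "cam_to_world" (4x4, takes a point from camera to world coordinates). Camera axes: x right, y down, z forward; pixel columns grow to the right and rows downward; lengths in m; the calibration is good to about 2 mm. A picture is of the moment at which its call begins.
- job_done(): hands the job in; it is judged then, once.
Trained networks look in a picture, given as the dict that the camera call returned (one of the last four; its "shot" number tells which), for a name from the list of things; names that differ only in an ending like _2 or _b are one class to them, and where a whole thing is asked for, a point or a joint stands for the part that bears it (a point fixed in the world has none). Each returns a list of dicts, best first, with "p" (0 to 1); they miss things now and then, are a little off and sometimes report something else, mostly with a low value. They report only what shows in the picture. A call takes as long as a camera call. They do not tell look-alikes from the thing itself.
- recognise(thing, picture): "box" ([centre column, centre row, width, height] in pixels, round what is visible of it).
- spot_point(thing, picture): "at" ([column, row] in pixels: a listed point, or the origin of a listed thing).
The state is a dict: "clock": time; "joint_pos": joint angles; "dq": joint speeds; "tau": joint torques, N m; "position": TCP position; "tool_rot": TCP orientation; "ft_force": force on the tool from outside, world axes, zero at the start; "wrist_torque": the same for the moment, N m; "opening": finger opening in m; "finger_force": force on a finger pad.
Only numpy, scipy, OpenCV 4.12 (cv2) and the standard library are available. Lean on these libraries where they do the work, as an engineer would, in place of code of your own. Each camera call takes 0.05 s, during which the arm holds its last target. There are 200 camera calls.

## Working session

There is one attempt and no reset: what is moved stays moved. The work goes in short steps, Python scripts to look and compute and a tool call to move; the robot and the scene stay as the last step left them, time stands still between calls to the robot, and variables do not carry over. Pictures are saved under pics/ and viewed, at most 10 in all, crops included, and the job is handed in when it is done.

Besides the shell and the picture viewer there is one more tool, called after "Call:" as name(argument=value, ...), one argument or row to a line, values as JSON. jog_arm: Moves the arm, as the interface text tells. Its arguments: {"type":"object","properties":{"moves":{"type":"array","items":{"type":"object","properties":{"travel":{"type":"array","items":{"type":"number"}},"rot":{"type":"array","items":{"type":"number"}},"fingers":{"type":"number"}}}},"force":{"type":"number"}},"required":["moves"]}

```bash
mkdir -p pics
cat > h.py <<'E'
import numpy as np,cv2
from station import *
from scipy.spatial.transform import Rotation as R
def w(c,u,v,z=None):
    K=c["K"];T=c["cam_to_world"]
    r=np.array([(u-K[0,2])/K[0,0],(v-K[1,2])/K[1,1],1.])
    if z is None:
        d=c["z_map"][int(round(v)),int(round(u))]
    else: d=(z-T[2,3])/(T[:3,:3]@r)[2]
    return T[:3,:3]@(r*d)+T[:3,3]
def cloud(c):
    K=c["K"];T=c["cam_to_world"];v,u=np.mgrid[:480,:640];d=c["z_map"]
    P=np.stack([(u-K[0,2])/K[0,0]*d,(v-K[1,2])/K[1,1]*d,d],-1)
    P=P@T[:3,:3].T+T[:3,3];P[d==0]=np.nan;return P
def save(c,n): cv2.imwrite("pics/"+n,cv2.cvtColor(c["frame"],cv2.COLOR_RGB2BGR))
E
python3 - <<'E'
from h import *
np.set_printoptions(precision=3,suppress=True)
o=observe();print({k:np.round(v,3) for k,v in o.items()})
for n in("top","scene"):
    c=camera(n);save(c,n+"0.png")
    print(n,c["cam_to_world"][:3,3])
    for t in("neck_mid","neck_heel","post_top","glue_cup","glue_bottle","tape"):
        for s in spot_point(t,c)[:4]: print(t,np.round(s["at"]),round(s["p"],2),w(c,*s["at"]))
E
```

```text
{'clock': np.float64(0.0), 'joint_pos': array([-1.388,  0.537, -0.004,  1.539,  0.003,  1.067, -0.071]), 'dq': array([-0.   ,  0.001,  0.001, -0.001,  0.001, -0.001, -0.002]), 'tau': array([  0.   , -57.098,   0.991, -25.16 ,  -0.056,   0.018,   0.   ]), 'position': array([0.16 , 0.629, 0.302]), 'tool_rot': array([-0.39 , -3.117,  0.003]), 'ft_force': array([ 0.262, -0.276, -0.845]), 'wrist_torque': array([0.009, 0.061, 0.031]), 'finger_force': np.float64(0.0), 'opening': np.float64(0.088)}
top [ 0.407 -0.002  1.388]
neck_mid [423. 254.] 0.75 [ 0.579 -0.214  0.029]
neck_mid [318. 260.] 0.73 [0.567 0.018 0.022]
neck_mid [449. 311.] 0.7 [ 0.455 -0.27   0.015]
neck_heel [387. 243.] 0.89 [ 0.601 -0.132  0.056]
neck_heel [343. 266.] 0.75 [ 0.552 -0.036  0.042]
neck_heel [423. 312.] 0.74 [ 0.452 -0.21   0.041]
post_top [195. 257.] 0.4 [0.567 0.279 0.077]
glue_cup [327. 195.] 0.58 [ 0.711 -0.003  0.038]
glue_bottle [273. 178.] 0.92 [0.733 0.112 0.101]
glue_bottle [327. 199.] 0.41 [ 0.707 -0.002  0.009]
tape [396. 181.] 0.55 [ 0.744 -0.157  0.029]
scene [ 0.227 -0.714  0.602]
neck_mid [306. 374.] 0.9 [ 0.443 -0.277  0.019]
neck_mid [366. 323.] 0.62 [ 0.58  -0.235  0.029]
neck_heel [294. 336.] 0.82 [ 0.453 -0.214  0.039]
neck_heel [299. 262.] 0.79 [ 0.549 -0.039  0.042]
neck_heel [347. 276.] 0.64 [ 0.598 -0.14   0.06 ]
post_top [248. 183.] 0.42 [0.565 0.273 0.073]
glue_cup [357. 249.] 0.56 [ 0.706 -0.01   0.002]
glue_bottle [348. 220.] 0.66 [0.744 0.092 0.012]
tape [416. 280.] 0.83 [ 0.723 -0.188  0.036]
tape [363. 321.] 0.25 [ 0.577 -0.231  0.031]
```

View pics/top0.png

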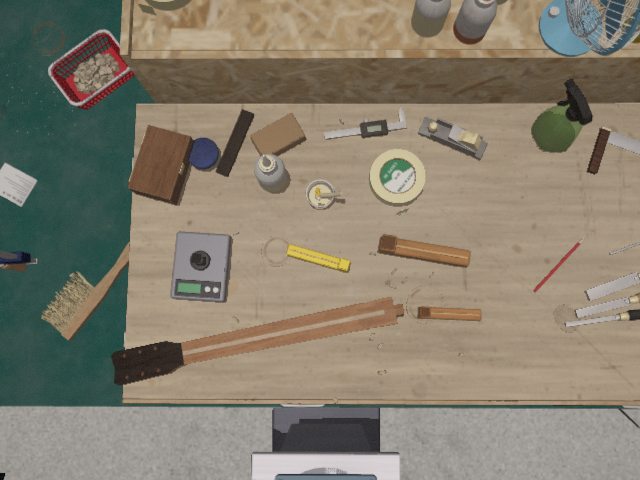

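Run:
```python
from h import *
np.set_printoptions(precision=4,suppress=True)
c=camera("top");P=cloud(c)
cv2.imwrite("pics/crop.png",cv2.resize(cv2.cvtColor(c["frame"][220:340,290:490],cv2.COLOR_RGB2BGR),None,fx=4,fy=4,interpolation=cv2.INTER_CUBIC))
for nm,(a,b,z0,z1) in {"blk":((0.59,-.21),.14,.015,.09),"heel":((.598,-.136),.05,.045,.07),"post":((.565,.276),.03,.065,.09)}.items():
    m=(np.hypot(P[...,0]-a[0],P[...,1]-a[1])<b)&(P[...,2]>z0)&(P[...,2]<z1)
    q=P[m];r=cv2.minAreaRect(q[:,:2].astype(np.float32));print(nm,len(q),r,np.median(q,0), q.mean(0))
```

```text
blk 2153 ((0.586017370223999, -0.20209404826164246), (0.2767404615879059, 0.18426544964313507), 35.84748077392578) [ 0.5891 -0.1993  0.0304] [ 0.6025 -0.2053  0.0327]
heel 258 ((0.6018696427345276, -0.13460084795951843), (0.033851828426122665, 0.036904219537973404), 81.58011627197266) [ 0.6001 -0.1341  0.0564] [ 0.6004 -0.1341  0.056 ]
post 89 ((0.565228283405304, 0.2772452235221863), (0.02115017920732498, 0.019504481926560402), 83.15144348144531) [0.5649 0.2764 0.0742] [0.5646 0.2766 0.0741]
```

View pics/crop.png

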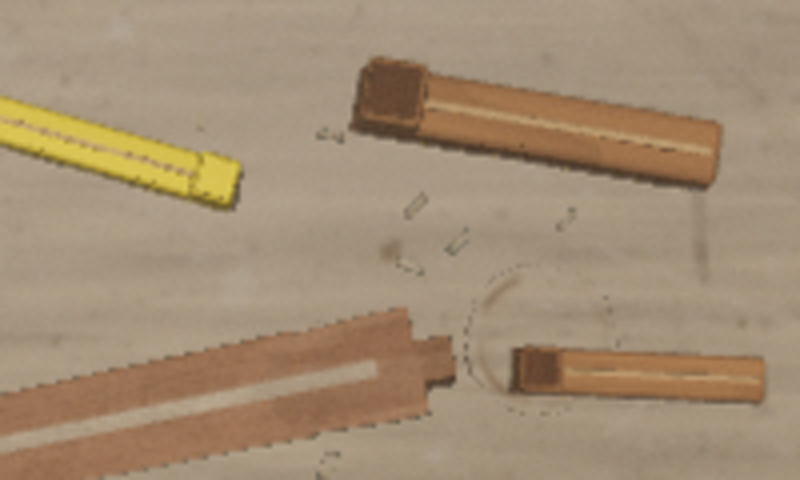

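The look-alikes are the yellow blank (318,260), a small brown blank (449,313) and the large brown blank (423,254). I choose the large brown one, with its heel on the left at (387,243). The crop confirms it. The post is on the scale at (200,260), the cup at (321,195), the bottle at (270,172) and the tape at (397,177).

Run:
```python
from h import *
np.set_printoptions(precision=4,suppress=True)
c=camera("top");P=cloud(c)
m=np.zeros((480,640),bool);m[230:272,374:476]=1
m&=(P[...,2]>.02)&(P[...,2]<.07)
q=P[m];r=cv2.minAreaRect(q[:,:2].astype(np.float32));print(r)
s=P[m&(P[...,2]<.034)&(P[...,2]>.027)];ctr=s.mean(0);U,S,V=np.linalg.svd(s[:,:2]-ctr[:2],full_matrices=False)
a=V[0];a=a if a[1]>0 else -a
h=P[m&(P[...,2]>.05)].mean(0)
print("shaft axis",a,np.arctan2(a[1],a[0]),ctr,"heel",h,"mid from heel",h[:2]-.083*a, "from shaft ext",[ctr[:2]+a*t for t in(((s[:,:2]-ctr[:2])@a).min()+.1,((s[:,:2]-ctr[:2])@a).max()+.034-.1)])
ax=a
o=observe();T=R.from_rotvec(o["tool_rot"]).as_matrix();print(T)
```

```text
((0.5879414677619934, -0.21244609355926514), (0.20835481584072113, 0.0409882515668869), 81.65153503417969)
shaft axis [0.1576 0.9875] 1.412565373407094 [ 0.5842 -0.2319  0.0299] heel [ 0.6009 -0.1343  0.0561] mid from heel [ 0.5878 -0.2163] from shaft ext [array([ 0.5868, -0.2155]), array([ 0.592, -0.183])]
[[-0.9692  0.2462  0.    ]
 [ 0.2462  0.9692  0.    ]
 [-0.      0.     -1.    ]]
```

```bash
cat > go.py <<'E'
import sys
from h import *
x,y,z,a=map(float,sys.argv[1:5]);o=observe();a=np.radians(a)
T=R.from_rotvec(o["tool_rot"]).as_matrix();G=np.array([[np.cos(a),np.sin(a),0],[np.sin(a),-np.cos(a),0],[0,0,-1]])
print("travel",np.round(T.T@(np.array([x,y,z])-o["position"]),4),"rot",np.round(R.from_matrix(T.T@G).as_rotvec(),4),{k:np.round(o[k],3) for k in("clock","position","ft_force","wrist_torque","opening","finger_force")})
E
echo
```

```text
(no output)
```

Call:
jog_arm(
  moves=[
    {"travel": [-0.46,-0.225,0],"rot": [0,0,0.7]},
    {"travel": [-0.46,-0.225,0],"rot": [0,0,0.7]},
    {"travel": [-0.46,-0.225,0],"rot": [0,0,0.7]},
    {"travel": [-0.46,-0.225,0],"rot": [0,0,0.7]},
    {"travel": [-0.46,-0.225,0],"rot": [0,0,0.7]},
    {"travel": [-0.46,-0.225,0],"rot": [0,0,0.7]},
    {"travel": [-0.46,-0.225,0],"rot": [0,0,0.7]},
    {"travel": [-0.46,-0.225,0],"rot": [0,0,0.7]},
    {"travel": [-0.46,-0.225,0],"rot": [0,0,0.7]},
    {"travel": [-0.46,-0.225,0],"rot": [0,0,0.7]},
  ],
)

```text
invalid input at $.moves[0]: expected keys travel, rot, fingers
```

```bash
python3 go.py .5875 -.2155 .2 81
```

```text
travel [-0.6224 -0.7142  0.1027] rot [1.0000e-04 0.0000e+00 1.4791e+00] {'clock': np.float64(0.8), 'position': array([0.16 , 0.63 , 0.303]), 'ft_force': array([-0.068, -0.194,  0.584]), 'wrist_torque': array([-0.008,  0.018,  0.055]), 'opening': np.float64(0.088), 'finger_force': np.float64(0.0)}
```

Call:
jog_arm(
  moves=[
    {"travel": [-0.46,-0.225,0],"rot": [0,0,0.7],"fingers": 0.088},
    {"travel": [-0.46,-0.225,0],"rot": [0,0,0.7],"fingers": 0.088},
    {"travel": [-0.46,-0.225,0],"rot": [0,0,0.7],"fingers": 0.088},
    {"travel": [-0.46,-0.225,0],"rot": [0,0,0.7],"fingers": 0.088},
    {"travel": [-0.46,-0.225,0],"rot": [0,0,0.7],"fingers": 0.088},
    {"travel": [-0.46,-0.225,0],"rot": [0,0,0.7],"fingers": 0.088},
    {"travel": [-0.46,-0.225,0],"rot": [0,0,0.7],"fingers": 0.088},
    {"travel": [-0.46,-0.225,0],"rot": [0,0,0.7],"fingers": 0.088},
    {"travel": [-0.46,-0.225,0],"rot": [0,0,0.7],"fingers": 0.088},
    {"travel": [-0.46,-0.225,0],"rot": [0,0,0.7],"fingers": 0.088},
  ],
)

```text
clock: 1.63
position: [0.479, 0.3589, 0.303]
tool_rot: [1.435, 2.795, 0.001]
ft_force: [0.4, 0.5, -0.8]
opening: 0.088
finger_force: 0.0
```

```bash
python3 go.py .5875 -.2155 .2 81
```

```text
travel [-0.53   -0.2468  0.1028] rot [ 5.000e-04 -4.000e-04  7.794e-01] {'clock': np.float64(1.633), 'position': array([0.479, 0.359, 0.303]), 'ft_force': array([ 0.371,  0.545, -0.788]), 'wrist_torque': array([-0.014,  0.003, -0.01 ]), 'opening': np.float64(0.088), 'finger_force': np.float64(0.0)}
```

Call:
jog_arm(
  moves=[
    {"travel": [-0.53,-0.247,0.103],"rot": [0,0,0.779],"fingers": 0.088},
    {"travel": [-0.53,-0.247,0.103],"rot": [0,0,0.779],"fingers": 0.088},
    {"travel": [-0.53,-0.247,0.103],"rot": [0,0,0.779],"fingers": 0.088},
    {"travel": [-0.53,-0.247,0.103],"rot": [0,0,0.779],"fingers": 0.088},
    {"travel": [-0.53,-0.247,0.103],"rot": [0,0,0.779],"fingers": 0.088},
    {"travel": [-0.53,-0.247,0.103],"rot": [0,0,0.779],"fingers": 0.088},
    {"travel": [-0.53,-0.247,0.103],"rot": [0,0,0.779],"fingers": 0.088},
    {"travel": [-0.53,-0.247,0.103],"rot": [0,0,0.779],"fingers": 0.088},
    {"travel": [-0.53,-0.247,0.103],"rot": [0,0,0.779],"fingers": 0.088},
    {"travel": [-0.53,-0.247,0.103],"rot": [0,0,0.779],"fingers": 0.088},
  ],
)

```text
clock: 2.47
position: [0.5538, -0.0446, 0.2303]
tool_rot: [2.388, 2.041, 0.001]
ft_force: [0.9, 0.0, 0.6]
opening: 0.088
finger_force: 0.0
```

```bash
python3 go.py .5875 -.2155 .13 81
```

```text
travel [-0.1636  0.0599  0.1003] rot [ 0.0006 -0.0003  0.0007] {'clock': np.float64(2.467), 'position': array([ 0.554, -0.045,  0.23 ]), 'ft_force': array([0.904, 0.035, 0.633]), 'wrist_torque': array([-0.044,  0.002, -0.005]), 'opening': np.float64(0.088), 'finger_force': np.float64(0.0)}
```

Call:
jog_arm(
  moves=[
    {"travel": [-0.164,0.06,0.06],"rot": [0,0,0],"fingers": 0.088},
    {"travel": [-0.164,0.06,0.06],"rot": [0,0,0],"fingers": 0.088},
    {"travel": [-0.164,0.06,0.06],"rot": [0,0,0],"fingers": 0.088},
    {"travel": [-0.164,0.06,0.06],"rot": [0,0,0],"fingers": 0.088},
    {"travel": [-0.164,0.06,0.06],"rot": [0,0,0],"fingers": 0.088},
    {"travel": [-0.164,0.06,0.1],"rot": [0,0,0],"fingers": 0.088},
    {"travel": [-0.164,0.06,0.1],"rot": [0,0,0],"fingers": 0.088},
    {"travel": [-0.164,0.06,0.1],"rot": [0,0,0],"fingers": 0.088},
  ],
)

```text
clock: 3.13
position: [0.586, -0.2135, 0.1289]
tool_rot: [-2.386, -2.038, 0.003]
ft_force: [0.1, -0.2, 0.6]
opening: 0.0879
finger_force: 0.0
```

```bash
python3 go.py .5875 -.2155 .067 81
```

```text
travel [-0.0018  0.0021  0.0619] rot [-0.0043 -0.0011  0.0002] {'clock': np.float64(3.133), 'position': array([ 0.586, -0.213,  0.129]), 'ft_force': array([ 0.054, -0.177,  0.581]), 'wrist_torque': array([-0.113,  0.017, -0.017]), 'opening': np.float64(0.088), 'finger_force': np.float64(0.0)}
```

Call:
jog_arm(
  moves=[
    {"travel": [0,0,0.03],"rot": [0,0,0],"fingers": 0.088},
    {"travel": [0,0,0.05],"rot": [0,0,0],"fingers": 0.088},
    {"travel": [0,0,0.063],"rot": [0,0,0],"fingers": 0.088},
    {"travel": [0,0,0.063],"rot": [0,0,0],"fingers": 0.088},
    {"travel": [0,0,0.063],"rot": [0,0,0],"fingers": 0.088},
  ],
)

```text
clock: 3.55
position: [0.5879, -0.2138, 0.0685]
tool_rot: [2.387, 2.041, 0.001]
ft_force: [-0.0, 0.2, 0.6]
opening: 0.0882
finger_force: 0.0
```

```bash
python3 go.py .5875 -.2155 .067 81
```

```text
travel [-0.0017 -0.0001  0.0015] rot [ 0.0008 -0.0001  0.001 ] {'clock': np.float64(3.55), 'position': array([ 0.588, -0.214,  0.069]), 'ft_force': array([-0.004,  0.16 ,  0.583]), 'wrist_torque': array([-0.129,  0.067, -0.02 ]), 'opening': np.float64(0.088), 'finger_force': np.float64(0.0)}
```

Call:
jog_arm(
  force=45,
  moves=[
    {"travel": [0,0,0],"rot": [0,0,0],"fingers": 0.03},
    {"travel": [0,0,0],"rot": [0,0,0],"fingers": 0.03},
    {"travel": [0,0,0],"rot": [0,0,0],"fingers": 0.03},
    {"travel": [0,0,0],"rot": [0,0,0],"fingers": 0.03},
    {"travel": [0,0,0],"rot": [0,0,0],"fingers": 0.03},
    {"travel": [0,0,0],"rot": [0,0,0],"fingers": 0.03},
    {"travel": [0,0,0],"rot": [0,0,0],"fingers": 0.03},
    {"travel": [0,0,0],"rot": [0,0,0],"fingers": 0.03},
  ],
)

```text
clock: 4.22
position: [0.5872, -0.2143, 0.0674]
tool_rot: [-2.389, -2.04, -0.0]
ft_force: [0.7, -0.5, -0.4]
opening: 0.0365
finger_force: 0.0
```

```bash
python3 go.py .5875 -.2155 .067 81
```

```text
travel [-0.0012  0.0005  0.0004] rot [-0.     -0.      0.0001] {'clock': np.float64(4.217), 'position': array([ 0.587, -0.214,  0.067]), 'ft_force': array([ 0.658, -0.548, -0.387]), 'wrist_torque': array([-0.126,  0.124,  0.022]), 'opening': np.float64(0.037), 'finger_force': np.float64(0.0)}
```

Call:
jog_arm(
  moves=[
    {"travel": [0,0,0],"rot": [0,0,0],"fingers": 0.03},
    {"travel": [0,0,0],"rot": [0,0,0],"fingers": 0.03},
    {"travel": [0,0,0],"rot": [0,0,0],"fingers": 0.03},
    {"travel": [0,0,0],"rot": [0,0,0],"fingers": 0.03},
  ],
)

```text
clock: 4.55
position: [0.5873, -0.2143, 0.0674]
tool_rot: [2.389, 2.04, -0.0]
ft_force: [-0.0, -0.0, -0.1]
opening: 0.0359
finger_force: 44.9
```

```bash
python3 go.py .5875 -.2155 .067 81
```

```text
travel [-0.0012  0.0004  0.0004] rot [0.0001 0.0001 0.0002] {'clock': np.float64(4.55), 'position': array([ 0.587, -0.214,  0.067]), 'ft_force': array([-0.025, -0.019, -0.1  ]), 'wrist_torque': array([-0.153,  0.011,  0.052]), 'opening': np.float64(0.036), 'finger_force': np.float64(44.942)}
```

Call:
jog_arm(
  moves=[
    {"travel": [0,0,-0.004],"rot": [0,0,0],"fingers": 0.03},
    {"travel": [0,0,-0.008],"rot": [0,0,0],"fingers": 0.03},
    {"travel": [0,0,-0.012],"rot": [0,0,0],"fingers": 0.03},
    {"travel": [0,0,-0.012],"rot": [0,0,0],"fingers": 0.03},
    {"travel": [0,0,-0.012],"rot": [0,0,0],"fingers": 0.03},
    {"travel": [0,0,-0.012],"rot": [0,0,0],"fingers": 0.03},
  ],
)

```text
clock: 5.05
position: [0.5871, -0.2141, 0.0793]
tool_rot: [-2.389, -2.04, 0.0]
ft_force: [-0.9, 0.0, -5.9]
opening: 0.0357
finger_force: 45.0
```

```bash
python3 go.py .5875 -.2155 .067 81
python3 - <<'E'
from h import *
c=camera("scene");cv2.imwrite("pics/l1.png",cv2.resize(cv2.cvtColor(c["frame"][220:420,220:460],cv2.COLOR_RGB2BGR),None,fx=3,fy=3))
for i in range(3): camera("scene");o=observe();print(np.round(o["wrist_torque"],3),np.round(o["ft_force"],2))
E
```

```text
travel [-0.0013  0.0006  0.0123] rot [-0.0002 -0.0001  0.0002] {'clock': np.float64(5.05), 'position': array([ 0.587, -0.214,  0.079]), 'ft_force': array([-0.866,  0.024, -5.928]), 'wrist_torque': array([-0.218,  0.083,  0.011]), 'opening': np.float64(0.036), 'finger_force': np.float64(44.951)}
[-0.264  0.111 -0.027] [-0.08 -0.29 -6.45]
[-0.267  0.069  0.014] [-0.86 -1.42 -6.5 ]
[-0.293  0.175 -0.028] [-0.73 -0.1  -5.87]
```

View pics/l1.png

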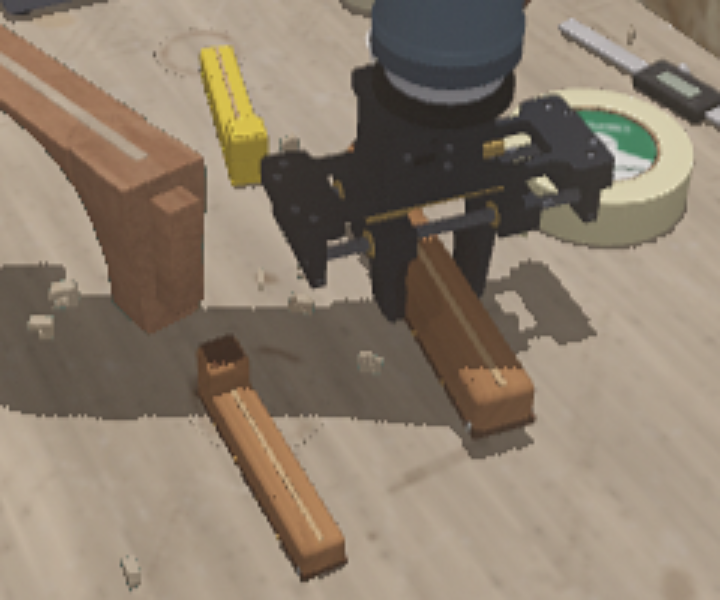

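The crop shows the blank held with the nut end clear of the table (shadow beneath it). The heel is hidden behind the fingers. The torque hints that the heel is heavy, so I'll average more samples and measure the tilt.

```bash
cat > tilt.py <<'E'
from h import *
np.set_printoptions(precision=4,suppress=True)
W=[];F=[]
for i in range(10):
    c=camera("top" if i else "scene");o=observe();W.append(o["wrist_torque"]);F.append(o["ft_force"])
    if i==0:cs=c
W=np.array(W);F=np.array(F);print("tau",W.mean(0),W.std(0),"F",F.mean(0),"clock",o["clock"],W[:,0])
p=o["position"];a=R.from_rotvec(o["tool_rot"]).as_matrix()[:,0]
for n,c in(("top",c),("scene",cs)):
    P=cloud(c);s=(P-p)@a;l=(P-p)@np.array([-a[1],a[0],0])
    f=c["frame"].astype(int);br=(f[...,0]-f[...,2]>35)
    m=br&(abs(l)<.016)&(abs(s)<.16)&(abs(P[...,2]-p[2]+.04)<.06)&(P[...,2]>.01)
    for lo in np.arange(-.13,.13,.02):
        k=m&(s>lo)&(s<lo+.02)
        if k.sum()>8: print(n,round(lo+.01,3),k.sum(),"z",np.round(np.percentile(P[k][:,2],[10,50,90]),4),"lat",np.median(l[k]))
E
python3 tilt.py
```

```text
tau [-0.2514  0.1125 -0.0112] [0.02   0.0195 0.0219] F [-0.0555  0.1152 -6.1742] clock 5.75 [-0.2298 -0.2243 -0.2771 -0.2781 -0.2569 -0.2614 -0.2343 -0.2751 -0.2459
 -0.2309]
top -0.1 46 z [0.0379 0.0413 0.0448] lat 0.006212056031216049
top 0.04 78 z [0.0364 0.041  0.0444] lat -0.004105778468662111
top 0.06 125 z [0.0376 0.0424 0.0689] lat 0.0008164851880511824
top 0.08 142 z [0.0642 0.068  0.0717] lat 0.0013765614577042275
top 0.1 82 z [0.0262 0.0642 0.0702] lat 0.001736754582132405
scene -0.1 288 z [0.022  0.0376 0.0428] lat 0.0012417764758650561
scene -0.08 175 z [0.0412 0.0426 0.0437] lat 0.0013233690696698873
scene -0.06 160 z [0.0412 0.0425 0.0438] lat 0.0015244384407245128
scene -0.04 152 z [0.041  0.0424 0.0437] lat 0.0014277526605683058
scene -0.02 143 z [0.0408 0.0423 0.0435] lat 0.0010213753919378322
scene 0.0 125 z [0.0409 0.042  0.0434] lat 0.00037194067818302473
scene 0.02 49 z [0.0404 0.0418 0.0432] lat -0.007778125057369912
scene 0.04 20 z [0.0407 0.0415 0.0423] lat -0.00998622846690317
```

Call:
jog_arm(
  moves=[
    {"travel": [0,0,0.006],"rot": [0,0,0],"fingers": 0.03},
    {"travel": [0,0,0.0115],"rot": [0,0,0],"fingers": 0.03},
    {"travel": [0,0,0.0115],"rot": [0,0,0],"fingers": 0.03},
    {"travel": [0,0,0.0115],"rot": [0,0,0],"fingers": 0.055},
    {"travel": [0,0,0.0115],"rot": [0,0,0],"fingers": 0.055},
    {"travel": [0,0,0.0115],"rot": [0,0,0],"fingers": 0.055},
    {"travel": [0,0,0.0115],"rot": [0,0,0],"fingers": 0.055},
  ],
)

```text
clock: 6.33
position: [0.5875, -0.2144, 0.0683]
tool_rot: [2.388, 2.04, 0.001]
ft_force: [-0.2, -0.5, 1.5]
opening: 0.0548
finger_force: 0.0
```

```bash
python3 tilt.py | head -1
```

```text
tau [-0.0682  0.0953 -0.0122] [0.0289 0.0221 0.0254] F [ 0.1409  0.0522 -0.1086] clock 6.8333 [-0.0698 -0.0328 -0.0721 -0.0911 -0.0978 -0.0374 -0.0568 -0.0209 -0.0946
```

Call:
jog_arm(
  moves=[
    {"travel": [0.01,0,0],"rot": [0,0,0],"fingers": 0.055},
    {"travel": [0.02,0,0],"rot": [0,0,0],"fingers": 0.055},
    {"travel": [0.02,0,0],"rot": [0,0,0],"fingers": 0.055},
  ],
)

```text
clock: 7.08
position: [0.5912, -0.1906, 0.0677]
tool_rot: [-2.384, -2.043, -0.003]
ft_force: [0.3, 0.4, 0.0]
opening: 0.055
finger_force: 0.0
```

Call:
jog_arm(
  force=45,
  moves=[
    {"travel": [0.007,0,0],"rot": [0,0,0],"fingers": 0.055},
    {"travel": [0.007,0,0],"rot": [0,0,0],"fingers": 0.055},
    {"travel": [0.007,0,0],"rot": [0,0,0],"fingers": 0.03},
    {"travel": [0.007,0,0],"rot": [0,0,0],"fingers": 0.03},
    {"travel": [0.007,0,0],"rot": [0,0,0],"fingers": 0.03},
    {"travel": [0.007,0,0],"rot": [0,0,0],"fingers": 0.03},
    {"travel": [0.007,0,0],"rot": [0,0,0],"fingers": 0.03},
    {"travel": [0.007,0,0],"rot": [0,0,0],"fingers": 0.03},
  ],
)

```text
clock: 7.75
position: [0.5915, -0.1881, 0.068]
tool_rot: [2.389, 2.04, -0.0]
ft_force: [0.5, -0.7, -0.2]
opening: 0.036
finger_force: 45.0
```

```bash
python3 tilt.py | head -1
```

```text
tau [-0.4913  0.0337  0.01  ] [0.1066 0.0251 0.0236] F [ 0.4892 -2.0725 -0.2212] clock 8.25 [-0.3538 -0.3596 -0.3505 -0.4519 -0.4687 -0.5238 -0.5543 -0.5759 -0.6189
```

Call:
jog_arm(
  moves=[
    {"travel": [0,0,-0.004],"rot": [0,0,0],"fingers": 0.03},
    {"travel": [0,0,-0.008],"rot": [0,0,0],"fingers": 0.03},
    {"travel": [0,0,-0.012],"rot": [0,0,0],"fingers": 0.03},
    {"travel": [0,0,-0.012],"rot": [0,0,0],"fingers": 0.03},
    {"travel": [0,0,-0.012],"rot": [0,0,0],"fingers": 0.03},
    {"travel": [0,0,-0.012],"rot": [0,0,0],"fingers": 0.03},
  ],
)

```text
clock: 8.75
position: [0.5913, -0.1872, 0.0798]
tool_rot: [-2.388, -2.04, 0.0]
ft_force: [-0.6, -0.8, -6.2]
opening: 0.0353
finger_force: 45.0
```

```bash
python3 go.py 0 0 0 0; python3 tilt.py
```

```text
travel [ 0.0926 -0.6132  0.0801] rot [-6.0000e-04  1.0000e-04  1.4141e+00] {'clock': np.float64(8.75), 'position': array([ 0.591, -0.187,  0.08 ]), 'ft_force': array([-0.575, -0.803, -6.219]), 'wrist_torque': array([-0.05 ,  0.113, -0.019]), 'opening': np.float64(0.035), 'finger_force': np.float64(44.982)}
tau [-0.0973  0.0926  0.0142] [0.0329 0.0309 0.0468] F [ 0.2802 -0.0544 -6.1696] clock 9.25 [-0.1303 -0.1287 -0.1467 -0.0808 -0.1124 -0.0816 -0.1155 -0.0364 -0.0649
 -0.0756]
top -0.12 119 z [0.0373 0.0409 0.0446] lat 0.000623082322965472
top -0.1 129 z [0.0372 0.0404 0.0443] lat 0.0011378974188897034
top -0.08 26 z [0.0389 0.0426 0.0447] lat 0.009889771631508408
top 0.04 25 z [0.0664 0.0681 0.0712] lat -0.007828641765760634
top 0.06 141 z [0.0634 0.0684 0.0723] lat 0.001478641013514597
top 0.08 28 z [0.0189 0.0431 0.0636] lat -0.00024576486255962945
scene -0.12 341 z [0.0226 0.0395 0.0426] lat 0.0011006145675850217
scene -0.1 169 z [0.0407 0.0422 0.0432] lat 0.0014244686120353381
scene -0.08 166 z [0.0407 0.0419 0.0434] lat 0.001919420317684078
scene -0.06 152 z [0.0404 0.0421 0.0434] lat 0.001848525149455979
scene -0.04 143 z [0.0408 0.0421 0.0434] lat 0.001052054640019989
scene -0.02 132 z [0.0409 0.0419 0.0434] lat 0.0014849659517818027
scene 0.0 123 z [0.0408 0.0419 0.0432] lat -0.0003383258346590674
scene 0.02 58 z [0.0402 0.0422 0.0436] lat -0.006371219918992475
scene 0.04 35 z [0.0485 0.053  0.0575] lat -0.008864570169640902
```

The heel was heavy. The grip, now 27 mm heelward, lifts level, and the residual puts the balance point about 4 mm further toward the heel. I'll lift and carry.

Call:
jog_arm(
  moves=[
    {"travel": [0,0,-0.02],"rot": [0,0,0],"fingers": 0.03},
    {"travel": [0,0,-0.04],"rot": [0,0,0],"fingers": 0.03},
    {"travel": [0,0,-0.06],"rot": [0,0,0],"fingers": 0.03},
    {"travel": [0,0,-0.08],"rot": [0,0,0],"fingers": 0.03},
    {"travel": [0,0,-0.1],"rot": [0,0,0],"fingers": 0.03},
    {"travel": [0,0,-0.12],"rot": [0,0,0],"fingers": 0.03},
    {"travel": [0,0,-0.13],"rot": [0,0,0],"fingers": 0.03},
    {"travel": [0,0,-0.13],"rot": [0,0,0],"fingers": 0.03},
    {"travel": [0,0,-0.13],"rot": [0,0,0],"fingers": 0.03},
    {"travel": [0,0,-0.13],"rot": [0,0,0],"fingers": 0.03},
  ],
)

```text
clock: 10.08
position: [0.5907, -0.1871, 0.2085]
tool_rot: [-2.387, -2.039, 0.002]
ft_force: [0.4, 0.1, -5.7]
opening: 0.0357
finger_force: 45.0
```

```bash
python3 tilt.py; python3 go.py .565 .2725 .21 90
```

```text
tau [-0.1001  0.0741  0.0015] [0.0192 0.0215 0.0226] F [-0.116  -0.1222 -6.274 ] clock 10.5833 [-0.109  -0.1332 -0.1162 -0.0965 -0.073  -0.0729 -0.0867 -0.0893 -0.1031
 -0.1213]
top -0.12 146 z [0.1673 0.1703 0.174 ] lat 0.00046346246472949316
top -0.1 108 z [0.1679 0.1714 0.1742] lat 0.004763618075324112
top 0.04 95 z [0.1945 0.1977 0.201 ] lat -0.0003294493272029259
top 0.06 185 z [0.1935 0.1983 0.2012] lat 0.0012750243732450163
top 0.08 35 z [0.1471 0.1677 0.1923] lat 0.0011939241390205137
scene -0.12 399 z [0.1506 0.1671 0.1712] lat 0.0015381915727493778
scene -0.1 172 z [0.1696 0.1707 0.1715] lat 0.002013133476444418
scene -0.08 162 z [0.1696 0.1707 0.1717] lat 0.001704347585353051
scene -0.06 152 z [0.1697 0.1708 0.1719] lat 0.0020075256611376455
scene -0.04 138 z [0.1695 0.1707 0.1717] lat 0.001748461819588744
scene -0.02 133 z [0.1696 0.1709 0.1717] lat 0.0019031328227116459
scene 0.0 121 z [0.1696 0.1706 0.1718] lat 0.0018271345637934353
scene 0.02 81 z [0.1698 0.1709 0.1718] lat -0.0027765777469347074
scene 0.04 70 z [0.1705 0.1901 0.1955] lat -0.009203088186841585
travel [ 4.503e-01 -9.800e-02 -2.000e-04] rot [-1.00e-04  0.00e+00 -1.57e-01] {'clock': np.float64(10.583), 'position': array([ 0.591, -0.188,  0.21 ]), 'ft_force': array([ 1.045, -0.46 , -6.18 ]), 'wrist_torque': array([-0.121,  0.1  ,  0.006]), 'opening': np.float64(0.036), 'finger_force': np.float64(44.982)}
```

Call:
jog_arm(
  moves=[
    {"travel": [0.01,-0.002,0],"rot": [0,0,-0.01],"fingers": 0.03},
    {"travel": [0.03,-0.007,0],"rot": [0,0,-0.02],"fingers": 0.03},
    {"travel": [0.06,-0.013,0],"rot": [0,0,-0.03],"fingers": 0.03},
    {"travel": [0.09,-0.02,0],"rot": [0,0,-0.04],"fingers": 0.03},
    {"travel": [0.12,-0.026,0],"rot": [0,0,-0.05],"fingers": 0.03},
    {"travel": [0.15,-0.033,0],"rot": [0,0,-0.06],"fingers": 0.03},
    {"travel": [0.18,-0.039,0],"rot": [0,0,-0.07],"fingers": 0.03},
    {"travel": [0.21,-0.046,0],"rot": [0,0,-0.08],"fingers": 0.03},
    {"travel": [0.235,-0.051,0],"rot": [0,0,-0.09],"fingers": 0.03},
    {"travel": [0.25,-0.055,0],"rot": [0,0,-0.1],"fingers": 0.03},
  ],
)

```text
clock: 11.42
position: [0.5757, 0.073, 0.2099]
tool_rot: [-2.276, -2.162, -0.003]
ft_force: [-0.3, 0.3, -5.3]
opening: 0.0357
finger_force: 45.0
```

Call:
jog_arm(
  moves=[
    {"travel": [0.01,-0.002,0],"rot": [0,0,-0.01],"fingers": 0.03},
    {"travel": [0.03,-0.007,0],"rot": [0,0,-0.02],"fingers": 0.03},
    {"travel": [0.06,-0.014,0],"rot": [0,0,-0.03],"fingers": 0.03},
    {"travel": [0.09,-0.021,0],"rot": [0,0,-0.04],"fingers": 0.03},
    {"travel": [0.12,-0.027,0],"rot": [0,0,-0.05],"fingers": 0.03},
    {"travel": [0.15,-0.032,0],"rot": [0,0,-0.056],"fingers": 0.03},
    {"travel": [0.18,-0.037,0],"rot": [0,0,-0.056],"fingers": 0.03},
    {"travel": [0.19,-0.039,0],"rot": [0,0,-0.056],"fingers": 0.03},
    {"travel": [0.19,-0.039,0],"rot": [0,0,-0.056],"fingers": 0.03},
    {"travel": [0.19,-0.039,0],"rot": [0,0,-0.056],"fingers": 0.03},
  ],
)

```text
clock: 12.25
position: [0.5482, 0.2591, 0.2098]
tool_rot: [2.221, 2.22, -0.001]
ft_force: [0.3, -1.9, -6.6]
opening: 0.0358
finger_force: 45.0
```

```bash
python3 go.py .565 .2725 .155 90; python3 tilt.py|grep -v scene
```

```text
travel [0.0135 0.0168 0.0548] rot [ 0.0002  0.0011 -0.0006] {'clock': np.float64(12.25), 'position': array([0.548, 0.259, 0.21 ]), 'ft_force': array([ 0.319, -1.911, -6.617]), 'wrist_torque': array([-0.219,  0.009, -0.006]), 'opening': np.float64(0.036), 'finger_force': np.float64(44.982)}
tau [-0.0957  0.0619  0.0151] [0.0358 0.0297 0.0273] F [ 0.0905 -0.0257 -6.5718] clock 12.75 [-0.101  -0.1385 -0.0248 -0.0977 -0.106  -0.0999 -0.0476 -0.0737 -0.1253
 -0.1423]
top -0.12 181 z [0.165  0.1703 0.1733] lat 0.0002154984252324859
top -0.1 160 z [0.1681 0.1711 0.1735] lat 0.00033897749281049745
top -0.08 160 z [0.1682 0.171  0.1737] lat -0.00039239364088327104
top -0.06 159 z [0.1677 0.1714 0.1741] lat 0.00037338663028777696
top -0.04 161 z [0.1683 0.1716 0.1745] lat 0.0005307922109748847
top -0.02 111 z [0.1678 0.171  0.1743] lat -0.001038206352769254
```

Call:
jog_arm(
  moves=[
    {"travel": [0.008,0.01,0],"rot": [0,0,0],"fingers": 0.03},
    {"travel": [0.0135,0.017,0.01],"rot": [0,0,0],"fingers": 0.03},
    {"travel": [0.0135,0.017,0.025],"rot": [0,0,0],"fingers": 0.03},
    {"travel": [0.0135,0.017,0.04],"rot": [0,0,0],"fingers": 0.03},
    {"travel": [0.0135,0.017,0.052],"rot": [0,0,0],"fingers": 0.03},
    {"travel": [0.0135,0.017,0.055],"rot": [0,0,0],"fingers": 0.03},
    {"travel": [0.0135,0.017,0.055],"rot": [0,0,0],"fingers": 0.03},
    {"travel": [0.0135,0.017,0.055],"rot": [0,0,0],"fingers": 0.03},
    {"travel": [0.0135,0.017,0.055],"rot": [0,0,0],"fingers": 0.03},
  ],
)

```text
clock: 13.5
position: [0.5657, 0.2735, 0.1559]
tool_rot: [2.222, 2.22, 0.002]
ft_force: [-0.2, -0.9, -6.0]
opening: 0.0357
finger_force: 45.0
```

```bash
python3 tilt.py|head -1;python3 go.py .565 .2725 .143 90;  python3 - <<'E'
from h import *
c=camera("scene");cv2.imwrite("pics/p1.png",cv2.resize(cv2.cvtColor(c["frame"][100:260,150:370],cv2.COLOR_RGB2BGR),None,fx=3.5,fy=3.5))
E
```

```text
tau [-0.0962  0.0504 -0.0047] [0.0307 0.038  0.0253] F [ 0.0916  0.1819 -6.4107] clock 14.0 [-0.1098 -0.088  -0.0771 -0.0715 -0.1081 -0.0772 -0.1803 -0.0859 -0.0755
travel [-0.0008 -0.0001  0.012 ] rot [ 0.0001 -0.     -0.0009] {'clock': np.float64(14.0), 'position': array([0.565, 0.273, 0.155]), 'ft_force': array([ 0.422, -0.204, -6.519]), 'wrist_torque': array([-0.088,  0.081,  0.002]), 'opening': np.float64(0.036), 'finger_force': np.float64(44.982)}
```

View pics/p1.png

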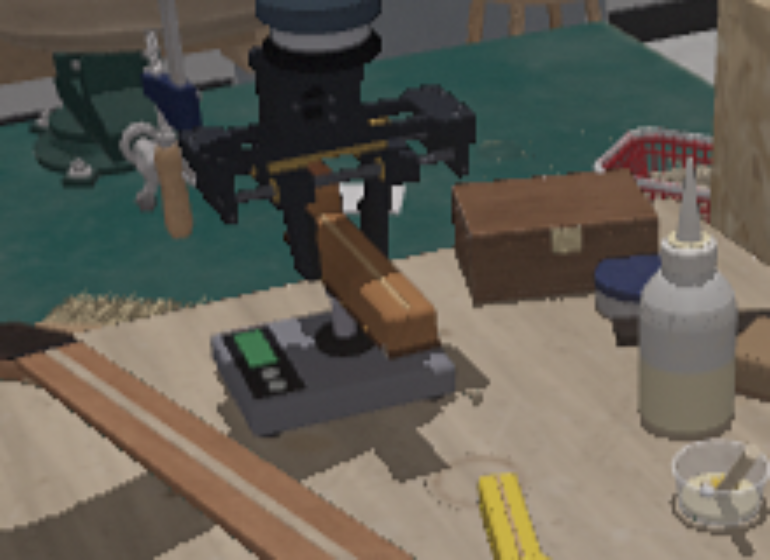

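The crop shows the blank held level just above the post at (345,315). The scale body and the bottle (690,330) are clear.

Call:
jog_arm(
  moves=[
    {"travel": [0,0,0.004],"rot": [0,0,0],"fingers": 0.03},
    {"travel": [0,0,0.008],"rot": [0,0,0],"fingers": 0.03},
    {"travel": [0,0,0.011],"rot": [0,0,0],"fingers": 0.03},
    {"travel": [0,0,0.013],"rot": [0,0,0],"fingers": 0.03},
    {"travel": [0,0,0.014],"rot": [0,0,0],"fingers": 0.03},
    {"travel": [0,0,0.015],"rot": [0,0,0],"fingers": 0.03},
    {"travel": [0,0,0.015],"rot": [0,0,0],"fingers": 0.03},
    {"travel": [0,0,0.015],"rot": [0,0,0],"fingers": 0.03},
  ],
)

```text
clock: 14.72
position: [0.565, 0.2733, 0.1401]
tool_rot: [-2.222, -2.22, 0.0]
ft_force: [-2.0, -1.4, -4.0]
opening: 0.0357
finger_force: 45.0
```

```bash
python3 tilt.py|head -1;python3 go.py .565 .2725 .137 90
```

```text
tau [-0.2042  0.4082  0.0169] [0.0281 0.0477 0.0125] F [-1.5359 -0.6061 -3.38  ] clock 15.2167 [-0.236  -0.2023 -0.2041 -0.2309 -0.1544 -0.1878 -0.2017 -0.1923 -0.2548
travel [-0.0008 -0.0002  0.003 ] rot [ 0.0002 -0.     -0.001 ] {'clock': np.float64(15.217), 'position': array([0.565, 0.273, 0.14 ]), 'ft_force': array([-1.004,  0.192, -3.347]), 'wrist_torque': array([-0.178,  0.371,  0.025]), 'opening': np.float64(0.036), 'finger_force': np.float64(44.981)}
```

Call:
jog_arm(
  moves=[
    {"travel": [0,0,0.001],"rot": [0,0,0],"fingers": 0.03},
    {"travel": [0,0,0.002],"rot": [0,0,0],"fingers": 0.03},
    {"travel": [0,0,0.003],"rot": [0,0,0],"fingers": 0.03},
    {"travel": [0,0,0.003],"rot": [0,0,0],"fingers": 0.03},
    {"travel": [0,0,0.003],"rot": [0,0,0],"fingers": 0.03},
    {"travel": [0,0,0.003],"rot": [0,0,0],"fingers": 0.03},
  ],
)

```text
clock: 15.72
position: [0.5652, 0.2733, 0.1371]
tool_rot: [2.223, 2.22, 0.0]
ft_force: [-0.8, -1.6, 0.3]
opening: 0.036
finger_force: 45.0
```

```bash
python3 tilt.py|head -12;python3 go.py .565 .2725 .137 90
python3 - <<'E'
from h import *
c=camera("scene")
cv2.imwrite("pics/p2.png",cv2.resize(cv2.cvtColor(c["frame"][140:230,190:310],cv2.COLOR_RGB2BGR),None,fx=6,fy=6))
E
```

```text
tau [-0.2365  0.4254 -0.0066] [0.0292 0.0533 0.0294] F [-1.6304 -1.0146 -0.4445] clock 16.2167 [-0.2693 -0.2147 -0.2681 -0.1795 -0.2683 -0.2461 -0.2279 -0.2374 -0.2007
 -0.2532]
top -0.12 159 z [0.0921 0.0976 0.1016] lat 0.0004699390333754927
top -0.1 140 z [0.0947 0.0979 0.1009] lat 0.0005773164173601534
top -0.08 148 z [0.095  0.0984 0.1015] lat 0.0004448076953852991
top -0.06 151 z [0.0943 0.0984 0.1013] lat 0.0004451164274348389
top -0.04 141 z [0.0948 0.098  0.1015] lat 0.0008241826472267065
top -0.02 103 z [0.0951 0.0977 0.101 ] lat 0.0008765992169639557
scene -0.12 157 z [0.0778 0.0942 0.0997] lat 0.0010815305308606291
scene -0.1 59 z [0.0972 0.0991 0.1006] lat 0.0014496090936809594
scene -0.08 55 z [0.0979 0.099  0.1006] lat 0.0028711187168090607
scene -0.06 50 z [0.0981 0.0994 0.1007] lat 0.0014771663022890244
travel [-0.0008 -0.0002 -0.    ] rot [ 0.0003 -0.     -0.001 ] {'clock': np.float64(16.217), 'position': array([0.565, 0.273, 0.137]), 'ft_force': array([-0.379, -0.952,  0.062]), 'wrist_torque': array([-0.253,  0.355, -0.048]), 'opening': np.float64(0.036), 'finger_force': np.float64(44.981)}
```

View pics/p2.png

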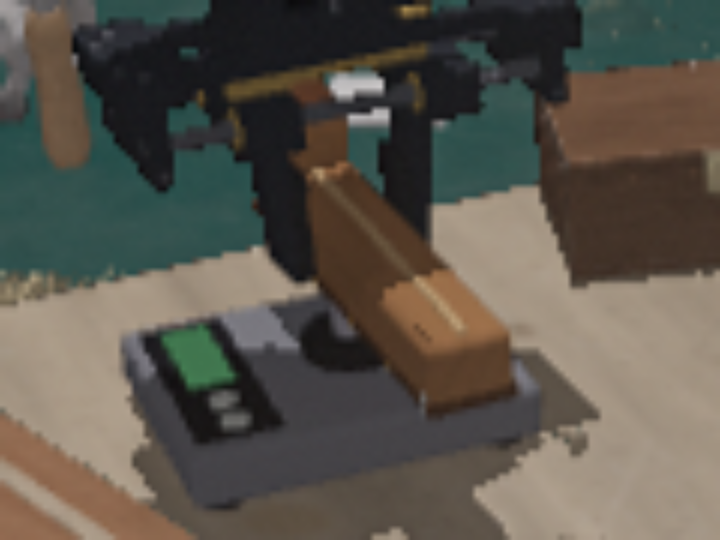

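The weight is now on the post. I'll loosen the grip to 3 N and check for tilt before opening.

Call:
jog_arm(
  force=3,
  moves=[
    {"travel": [0,0,0],"rot": [0,0,0],"fingers": 0.03},
    {"travel": [0,0,0],"rot": [0,0,0],"fingers": 0.03},
    {"travel": [0,0,0],"rot": [0,0,0],"fingers": 0.03},
    {"travel": [0,0,0],"rot": [0,0,0],"fingers": 0.03},
  ],
)

```text
clock: 16.6
position: [0.5652, 0.2734, 0.137]
tool_rot: [2.222, 2.22, 0.0]
ft_force: [-0.8, -0.9, -0.1]
opening: 0.036
finger_force: 3.0
```

```bash
python3 tilt.py;python3 go.py .565 .2725 .137 90
```

```text
tau [-0.1727  0.2481 -0.0154] [0.0367 0.0431 0.0325] F [-0.9932 -0.5891 -0.117 ] clock 17.1 [-0.2064 -0.1854 -0.2091 -0.1506 -0.1353 -0.113  -0.1894 -0.1691 -0.1349
 -0.2331]
top -0.12 159 z [0.0912 0.0972 0.1011] lat 0.0007527409207924868
top -0.1 139 z [0.0952 0.0987 0.1014] lat 0.0008685988514004299
top -0.08 147 z [0.0949 0.0976 0.1007] lat 0.0005902162314245154
top -0.06 147 z [0.0949 0.098  0.1016] lat 0.0007798063608579665
top -0.04 145 z [0.0948 0.0984 0.1013] lat 0.0008107189136052893
top -0.02 103 z [0.0954 0.0982 0.1014] lat 0.000977540148403284
scene -0.12 161 z [0.0785 0.0939 0.0998] lat 0.0012692181317345336
scene -0.1 53 z [0.098  0.0992 0.1002] lat 0.0015788541324694063
scene -0.08 54 z [0.0981 0.0991 0.1004] lat 0.001906927712373694
scene -0.06 55 z [0.0978 0.099  0.1004] lat 0.0014486522957800078
scene -0.04 51 z [0.0977 0.0991 0.1002] lat 0.001248247584977867
scene -0.02 50 z [0.0983 0.0992 0.1002] lat 0.0022450180217169083
scene 0.0 43 z [0.0984 0.0994 0.1004] lat 0.0023804558431471277
scene 0.02 31 z [0.0983 0.0992 0.1003] lat -0.0035682806166983457
scene 0.04 72 z [0.0993 0.1072 0.1193] lat -0.005521745149431401
scene 0.06 12 z [0.1262 0.1272 0.1278] lat -0.006372113021392409
travel [-0.0009 -0.0002  0.    ] rot [ 0.0003 -0.0001 -0.001 ] {'clock': np.float64(17.1), 'position': array([0.565, 0.273, 0.137]), 'ft_force': array([-0.545, -0.435, -0.099]), 'wrist_torque': array([-0.233,  0.193, -0.031]), 'opening': np.float64(0.036), 'finger_force': np.float64(2.996)}
```

Still level, so I'll open.

Call:
jog_arm(
  moves=[
    {"travel": [0,0,0],"rot": [0,0,0],"fingers": 0.04},
    {"travel": [0,0,0],"rot": [0,0,0],"fingers": 0.05},
    {"travel": [0,0,0],"rot": [0,0,0],"fingers": 0.07},
    {"travel": [0,0,0],"rot": [0,0,0],"fingers": 0.07},
    {"travel": [0,0,0],"rot": [0,0,0],"fingers": 0.07},
    {"travel": [0,0,0],"rot": [0,0,0],"fingers": 0.07},
  ],
)

```text
clock: 17.6
position: [0.5652, 0.2733, 0.137]
tool_rot: [2.223, 2.22, 0.0]
ft_force: [1.3, 0.2, -1.1]
opening: 0.0693
finger_force: 0.0
```

```bash
python3 tilt.py;python3 go.py .565 .2725 .137 90
```

```text
tau [-0.079   0.0591 -0.0045] [0.0257 0.022  0.0301] F [-0.0808 -0.2507 -0.101 ] clock 18.1 [-0.097  -0.0681 -0.061  -0.0723 -0.0877 -0.0938 -0.0519 -0.1412 -0.0539
 -0.0631]
top -0.12 160 z [0.0926 0.0978 0.1009] lat 0.0007596079746052407
top -0.1 141 z [0.0948 0.0979 0.1012] lat 0.00099667881163188
top -0.08 149 z [0.0949 0.0984 0.1021] lat 0.0005928186360799212
top -0.06 143 z [0.095  0.0984 0.1021] lat 0.000721876032281374
top -0.04 147 z [0.095  0.0985 0.1012] lat 0.0004843301776412289
top -0.02 103 z [0.0948 0.0979 0.1016] lat 0.0010015130433902357
scene -0.12 157 z [0.0801 0.0941 0.0996] lat 0.0012376368510406478
scene -0.1 61 z [0.0977 0.099  0.1003] lat 0.0012813448889839633
scene -0.08 57 z [0.0977 0.0992 0.1003] lat 0.0009328937927216541
scene -0.06 50 z [0.0979 0.0989 0.0999] lat 0.00279016587719894
scene -0.04 52 z [0.0982 0.0991 0.1006] lat 0.0004040060944157422
scene -0.02 48 z [0.098  0.0994 0.1005] lat 0.0013516315319617742
scene 0.0 48 z [0.0973 0.0994 0.1006] lat 0.0031018949790115676
scene 0.02 42 z [0.0982 0.0992 0.1004] lat 0.0019444700180360022
scene 0.04 123 z [0.0992 0.1087 0.1265] lat 0.0015677743040465638
scene 0.06 27 z [0.1254 0.1267 0.128 ] lat 0.0011653217195573872
travel [-0.0008 -0.0001 -0.0001] rot [ 0.      0.     -0.0009] {'clock': np.float64(18.1), 'position': array([0.565, 0.273, 0.137]), 'ft_force': array([ 0.514,  0.363, -0.587]), 'wrist_torque': array([-0.063,  0.013,  0.055]), 'opening': np.float64(0.07), 'finger_force': np.float64(0.0)}
```

Balanced and released. I'll retreat straight up.

Call:
jog_arm(
  moves=[
    {"travel": [0,0,-0.01],"rot": [0,0,0],"fingers": 0.07},
    {"travel": [0,0,-0.025],"rot": [0,0,0],"fingers": 0.07},
    {"travel": [0,0,-0.045],"rot": [0,0,0],"fingers": 0.07},
    {"travel": [0,0,-0.07],"rot": [0,0,0],"fingers": 0.07},
    {"travel": [0,0,-0.1],"rot": [0,0,0],"fingers": 0.07},
    {"travel": [0,0,-0.12],"rot": [0,0,0],"fingers": 0.07},
    {"travel": [0,0,-0.12],"rot": [0,0,0],"fingers": 0.07},
    {"travel": [0,0,-0.12],"rot": [0,0,0],"fingers": 0.07},
    {"travel": [0,0,-0.12],"rot": [0,0,0],"fingers": 0.07},
  ],
)

```text
clock: 18.85
position: [0.5645, 0.2733, 0.2565]
tool_rot: [-2.222, -2.22, 0.001]
ft_force: [-0.3, -0.3, -0.8]
opening: 0.0701
finger_force: 0.0
```

Run:
```python
from h import *
c=camera("scene");cv2.imwrite("pics/f.png",cv2.resize(cv2.cvtColor(c["frame"][100:260,150:370],cv2.COLOR_RGB2BGR),None,fx=3.5,fy=3.5))
```

```text
(no output)
```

View pics/f.png

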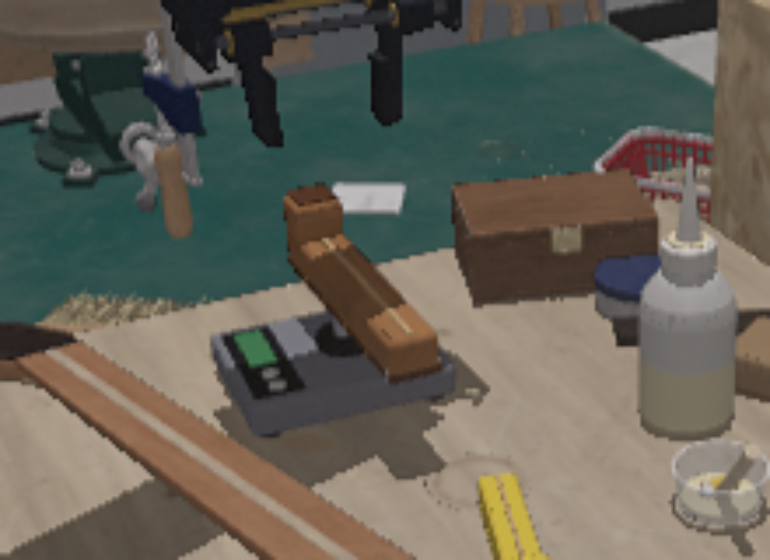

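The blank rests level on the post at (350,290), heel up, with the gripper clear. I'll hand it in.

```bash
python3 -c "
from station import *
print(job_done())"
```

```text
the job is handed in; nothing more can be done
None
```

The blank rests level on the weighing post alone, heel up and released with the gripper clear, and the job is handed in; the judge returned no verdict.

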